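# Lift a sawn blank with the forked lifter onto the marking stand

### The arm

A 7-joint arm with a two-finger parallel gripper is mounted at the origin on the work surface. World frame = base frame: x ahead of the robot, y to its left, z up, the work surface at z = 0. Lengths are in m, angles in rad, forces in N, time in s.
With the tool pointing down it reaches from about 0.4 to 0.9 m from the base axis. Payload 5.5 kg.
Tool frame: the origin (TCP) lies midway between the tips of the shut fingers; the grasp point (between the pads) lies 19 mm behind it (grasp_offset is the distance from the TCP to the grasp point, in m); z points along the fingers, y is the line along which they close (so a half turn about z gives the same grasp; the last joint's range is limited). The gripper opens to 92 mm and grips with 3 to 60 N. Pads are 19 mm wide; open, the fingers measure 130 mm over their backs; the gripper's body (75 mm by 190 mm) begins 47 mm behind the grasp point.
Start: joints at [-0.92, 0.501, -0.427, 1.55, 0.221, 1.138, -0.21], TCP at [0.246, 0.602, 0.227] pointing down, gripper open.
Joint ranges: [-2.88, 2.88], [-0.31, 2.03], [-1.54, 1.56], [0.2, 2.42], [-1.41, 4.55], [0.19, 2.02], [-2.57, 2.57]. Speed limits (rad/s): [2.57, 2.57, 3.14, 3.14, 3.14, 3.14, 3.14].

### API

Orientations are given as a 3x3 rotation matrix whose columns are the frame's x, y, z axes.
In Python, from station import * gives the robot as it stands. The module is installed in compiled form; this text tells all that it offers.
- The arm moves only by the tool jog_arm, never from a script. Its argument "steps" is a list of rows, each a list of 7 numbers: the shift along the tool's x, y, z in m, then the turn, a rotation vector about the tool's x, y, z in rad, then the opening, from -1 (shut) to 1 (fully open). A call has 1 to 10 rows; each row is the pose to reach, as a shift and turn from the pose commanded when the call began, along the tool's axes at that moment; what a row does not reach only later rows make up. A row lasts 1/8 s, in which the tool goes at most 62.5 mm and 10.7 degrees, less where a joint would pass 70% of its speed; a pose out of reach is approached as far as the arm can. A call with a gripper value outside its range is refused whole. The fingers move at their own pace and stop on an object; the grip force is fixed at half the most. Time passes only in rows, so rows that repeat a pose let the fingers close. It gives the time, the measured TCP pose, the force, the opening and the grip force at its end, in the units of the state.
- get_obs(): the state, without advancing time (a new reading comes with each control period).
- capture(name): name is "scene" or "top" or "wrist"; returns a dict with "frame" (400x640x3 uint8, blue, green, red), "intrinsics" (3x3 intrinsics, pixels), "origin" and "rotation" of the camera in the world; the wrist camera has in their place "T_tool_cam" (4x4, takes a point from camera to tool coordinates, whose origin is the TCP and whose axes are the flange's). Camera axes: x right, y down, z forward; pixel columns grow to the right and rows downward; lengths in m; the calibration is good to about 2 mm. The wrist camera is an equidistant fisheye: a pixel r from the principal point sees the ray r / f radians off the axis. A picture is of the moment at which its call begins: read the wrist's pose just before it. There is no depth.
- hand_in(): hands the job in; it is judged then, once.
Trained networks look in the newest picture that a camera, given by its name, has taken for a name from the list of things; names that differ only in an ending like _2 or _b are one class to them, and where a whole thing is asked for, a point or a joint stands for the part that bears it (a point fixed in the world has none). Each returns a list of dicts, best first, with "confidence" (0 to 1); they miss things now and then, are a little off and sometimes report something else, mostly with a low value. They report only what shows in the picture. A call takes as long as a camera call.
- find_in(label, camera): "point" ([x, y, z] in m, in world coordinates, good to about 4 mm: the middle of the surface that is visible of it).
- outline_of(label, camera): "mask" (400x640 bool, what is visible of it).
The state is a dict: "t": time; "joint_positions": joint angles; "dq": joint speeds; "joint_torque": joint torques, N m; "ee_pos": TCP position; "tool_rot": TCP orientation; "force": force on the tool from outside, world axes, zero at the start; "ft_torque": the same for the moment, N m; "opening": finger opening in m; "gripper_force": force on a finger pad.
Only numpy, scipy, OpenCV 4.12 (cv2) and the standard library are available. Lean on these libraries where they do the work, as an engineer would, in place of code of your own. Each camera call takes 0.05 s, during which the arm holds its last target. There are 200 camera calls.

### The job

Pick up the two-tined lifter and slide it under the flat aluminium blank until you feel the blank pressed home between the lifter's heel pins and the bench stop, firmly but without forcing anything, then lift the blank on the lifter without touching it yourself. Set it gently and centrally on top of the round marking stand and draw the lifter out from under it. Lay the lifter flat on the bench and let go, leaving the other parts alone.

Things in the scene. Friction and masses are not known exactly. Their poses are not given: they have to be found in the camera images.
- blank: The flat round aluminium blank, 100 mm in diameter and 10 mm thick, about 0.2 kg, lying flat on the bench in front of the stop. Its lower edge is chamfered: the underside is 88 mm across, and the chamfer rises 4 mm over the outer 6 mm. Too wide for the gripper. Origin: centre of its underside, z up.
- lifter: Forked steel spatula with a raised wooden handle, 0.18 kg, lying on the bench. Origin: underside, where the tines begin; x along the tines, z up. Two flat tines 2.5 mm thick, 18 mm wide, centred at y = +35 and -35 mm (free gap 52 mm), x = 0 to 94 mm. Cross plate 88 mm wide, x = -25 to 0. Two heel pins, 8 mm across, at x = 10, y = +37 and -37 mm, 14 mm high: the blank's rim stops against both.
- lifter_grip (a point): Point in the handle where it is best gripped across its 24 mm width: x = -50, y = 0, z = 42 mm in the lifter's frame; axes as the lifter's. The handle is a level bar, 24 mm wide, z = 30 to 54 mm, x = -25 to -130 mm, on a neck at x = -19 mm.
- lifter_seat (a point): Point on the lifter, level with the tines' upper face, at x = 49, y = 0, z = 2.5 mm of its frame: the centre of the blank's underside lies here when the blank is fully on and rests against both heel pins.
- stop: The bench stop, a fixed steel angle bar, 160 mm long (along its y) and 30 mm high, on the left or right of the bench, at varying angles. Origin on the bench 75 mm in front of the upright face; x points square to that face, which is the plane x = +75 mm. The blank starts in front of the face, up to about 35 mm short of touching it.
- stand: The marking stand, fixed: a round steel foot 100 mm across and 13 mm high, a post 24 mm across, and on it a round pad 34 mm across whose flat top is 70 mm above the bench. Origin: centre of the foot's underside. It stands on the other side of the bench from the stop.
- stand_top (a point): Centre of the stand's pad, on its top face, 70 mm above the bench.
- offcut: Bystander: a thick aluminium offcut, a disc 72 mm across and 22 mm high. Origin: centre of its underside.
- billet: Bystander: an aluminium billet standing upright, 60 mm across and 85 mm high. Origin: centre of its underside.
- spool: Bystander: a white waisted spool, 72 mm across and 46 mm high. Origin: centre of its underside.
- lifter_tip (a point): Point on the underside midway between the two tine tips, x = 94 mm in the lifter's frame. The tines thin down to about 1.2 mm over their last 18 mm.

How it is judged:
On the way, in this order (a step that is already met when the one before it is completed fails the run):
1. with the lifter under it, the blank is pressed home: its centre within 6 mm of the lifter's seat point, its rim pushed against the stop with over 8 N (aim for 12 N, never over 20 N) for 0.3 s (horizontal distance between blank and lifter_seat below 0.006 m and contact force between blank and stop above 8 N), for 0.3 s.
2. the blank rides on the lifter alone, within about 17 degrees of level, its underside more than 30 mm above the bench, for 0.2 s (height (world z) of blank above 0.03 m and contact force between lifter and blank above 0.5 N and contact force between each of stand, stop and blank below 0.1 N and angle between blank's own z axis and vertical below 0.3 rad), for 0.2 s.
3. the blank rests on the stand's pad, centred within 10 mm, and the lifter no longer touches it (horizontal distance between blank and stand_top below 0.01 m and z of blank in the frame of stand_top between -0.004 and 0.004 m and contact force between stand and blank above 0.5 N and contact force between lifter and blank below 0.05 N), for 0.2 s.
At the end, for the whole second after the job is handed in: The blank lies flat (within 3 degrees) and still on the stand's pad, its centre within 10 mm of the pad's centre; the lifter lies flat, upright side up, and still on the bench itself, clear of the blank and the stand; the robot touches nothing (all of step 3 and angle between blank's own z axis and vertical below 0.06 rad and linear speed of each of blank, lifter below 0.02 m/s and contact force between lifter and stand below 0.05 N and height (world z) of lifter below 0.006 m and angle between lifter's own z axis and vertical below 0.08 rad and contact force between each of the arm, the fingers and anything else below 0.1 N).
It fails at once if the fingers or arm touch the blank (over 1 N) (contact force between any of the fingers, the arm and blank above 1 N).
It fails at once if the blank is dropped or pressed hard onto the stand (over 20 N) (contact force between stand and blank above 20 N).
It fails at once if a bystander (offcut, billet or spool) is moved by more than 20 mm (distance of any of offcut, billet, spool from where it was at the start of the episode above 0.02 m).
It fails at once if the blank or the lifter is forced against the stop with over 20 N (contact force between any of blank, lifter and stop above 20 N).
It also fails if it takes over 72 s, if anything falls off the work surface, if the arm or the gripper's body presses on something with over 40 N, if the wrist force passes 120 N, or if a joint passes its speed limit or range.

## Working session

There is one attempt and no reset: what is moved stays moved. The work goes in short steps, Python scripts to look and compute and a tool call to move; the robot and the scene stay as the last step left them, time stands still between calls to the robot, and variables do not carry over. Pictures are saved under pics/ and viewed, at most 10 in all, crops included, and the job is handed in when it is done.

Besides the shell and the picture viewer there is one more tool, called after "Emit:" as name([rows], argument=value, ...), one row to a line, values as JSON. jog_arm: Moves the arm, as the interface text tells. Its arguments: {"type":"object","properties":{"steps":{"type":"array","items":{"type":"array","items":{"type":"number"}}}},"required":["steps"]}

```bash
mkdir -p pics; python3 - <<'E'
from station import *
import cv2,numpy as np
o=get_obs();print(o['t'],o['ee_pos'],o['tool_rot'],o['opening'],o['force'])
for c in ['top','scene']:
    d=capture(c);cv2.imwrite(f'pics/{c}0.png',d['frame']);print(c,d['origin'],d['rotation'],d['intrinsics'])
    for l in ['blank','lifter','lifter_grip','lifter_seat','lifter_tip','stop','stand','stand_top','offcut','billet','spool']:
        print(l,[(np.round(r['point'],4).tolist(),round(r['confidence'],2)) for r in find_in(l,c)[:2]])
E
```

```text
0.0 [0.24553989 0.6010706  0.22567227] [[-9.25774711e-01  3.78074731e-01 -8.25958838e-04]
 [ 3.78075623e-01  9.25772971e-01 -1.79690380e-03]
 [ 8.52864481e-05 -1.97580300e-03 -9.99998044e-01]] 0.09205659588846271 [ 0.24924995  0.06385901 -0.35288068]
top [0.35859563 0.01486299 1.35479388] [[ 0.01516254 -0.98300035  0.18297655]
 [-0.99985823 -0.0162463  -0.00442528]
 [ 0.00732274 -0.18288351 -0.98310732]] [[429.28484184   0.         319.45742018]
 [  0.         429.28484184 196.14524666]
 [  0.           0.           1.        ]]
blank [([0.6362, -0.2335, 0.0126], 0.92)]
lifter [([0.522, -0.0122, 0.0034], 0.69), ([0.5967, -0.482, 0.0842], 0.39)]
lifter_grip [([0.5253, -0.0067, 0.0032], 0.88)]
lifter_seat [([0.523, -0.0101, 0.0044], 0.62)]
lifter_tip [([0.5256, -0.0105, -0.0012], 0.74)]
stop [([0.7315, -0.2451, 0.0073], 0.98)]
stand [([0.5683, 0.227, 0.0128], 0.68)]
stand_top [([0.5703, 0.2203, 0.0148], 0.87)]
offcut [([0.7668, -0.0124, 0.0228], 0.9)]
billet [([0.5986, -0.4849, 0.0839], 0.57)]
spool [([0.5868, 0.5278, 0.0492], 0.58)]
scene [ 1.26966748 -0.69203276  1.2850761 ] [[ 0.73890423  0.52864221 -0.41780133]
 [ 0.67379535 -0.58385062  0.45289985]
 [-0.00451159 -0.61616221 -0.78760636]] [[464.1924506    0.         327.38503006]
 [  0.         464.1924506  196.45688767]
 [  0.           0.           1.        ]]
blank [([0.6446, -0.2382, 0.0101], 0.79)]
lifter [([0.5158, -0.017, 0.0069], 0.86)]
lifter_grip [([0.5256, -0.0121, 0.0007], 0.84)]
lifter_seat [([0.5228, -0.0151, 0.0036], 0.84)]
lifter_tip [([0.5206, -0.0176, 0.0029], 0.74)]
stop [([0.7303, -0.2468, 0.0041], 0.57)]
stand [([0.5813, 0.2154, 0.0163], 0.83)]
stand_top [([0.73, -0.2458, 0.0046], 0.16)]
offcut [([0.7711, -0.0197, 0.0223], 0.65)]
billet [([0.6277, -0.4987, 0.0864], 0.7)]
spool [([0.597, 0.5301, 0.0411], 0.82)]
```

View pics/top0.png

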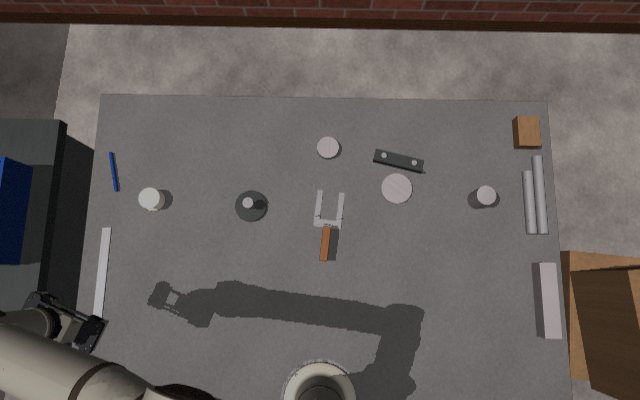

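View pics/scene0.png

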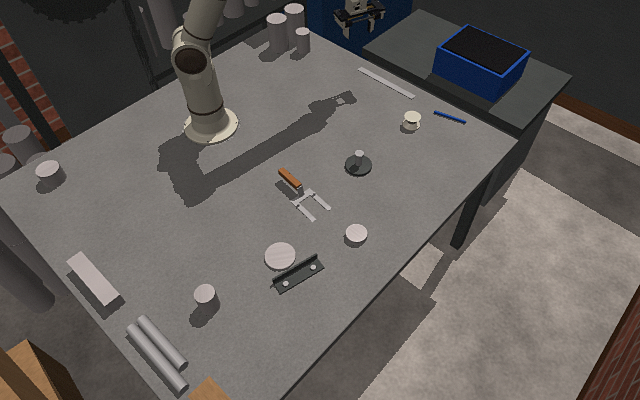

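The top view shows the blank at (397,188), with the stop behind it at (399,160). The lifter is at (328,215) with its handle at (325,243), tines pointing away from the robot. The stand is at (251,206), and the bystanders are offcut (328,148), billet (486,196) and spool (152,199). The scene view agrees. Next I'll fit the models to the outlines.

```bash
cat > h.py <<'E'
from station import *
import cv2,numpy as np
from scipy.optimize import minimize
def box(x0,x1,y0,y1,z0,z1): return np.array([[x,y,z] for x in(x0,x1) for y in(y0,y1) for z in(z0,z1)])/1e3
def cyl(r,z0,z1,cx=0,cy=0,r1=None):
    a=np.linspace(0,2*np.pi,40)[:-1]
    return np.array([[cx+q*np.cos(t),cy+q*np.sin(t),z] for q,z in((r,z0),(r1 or r,z1)) for t in a])/1e3
LIFT=[box(0,94,26,44,0,2.5),box(0,94,-44,-26,0,2.5),box(-25,0,-44,44,0,2.5),cyl(4,2,14,10,37),cyl(4,2,14,10,-37),box(-130,-25,-12,12,30,54),box(-25,-13,-6,6,0,45)]
BLANK=[np.vstack([cyl(44,0,4,r1=50),cyl(50,4,10)])]
STAND=[cyl(50,0,13),cyl(12,13,70),cyl(17,64,70)]
def STOP(d): return [box(75,80,-80,80,0,30),box(75,75+d,-80,80,0,5)]
def pose(p):
    c,s=np.cos(p[2]),np.sin(p[2]);T=np.eye(4);T[:3,:3]=[[c,-s,0],[s,c,0],[0,0,1]];T[:2,3]=p[:2];
    if len(p)>3:T[2,3]=p[3]
    return T
def grab(name):
    o=get_obs();d=capture(name);d['name']=name
    if name=='wrist':
        T=np.eye(4);T[:3,:3]=o['tool_rot'];T[:3,3]=o['ee_pos'];T=T@np.array(d['T_tool_cam']);d['rotation'],d['origin']=T[:3,:3],T[:3,3]
    return d
def proj(d,P):
    q=(P-np.array(d['origin']))@np.array(d['rotation']);K=np.array(d['intrinsics'])
    if d['name']=='wrist':
        r=np.hypot(q[:,0],q[:,1])+1e-12;th=np.arctan2(r,q[:,2]);q=np.c_[q[:,0]/r*th,q[:,1]/r*th]
    else: q=q[:,:2]/q[:,2:]
    return np.c_[q[:,0]*K[0,0]+K[0,2],q[:,1]*K[1,1]+K[1,2]]
def ray(d,uv,z):
    K=np.array(d['intrinsics']);a=np.array([(uv[0]-K[0,2])/K[0,0],(uv[1]-K[1,2])/K[1,1]])
    if d['name']=='wrist':
        t=np.hypot(*a);v=np.r_[a/t*np.sin(t),np.cos(t)]
    else:v=np.r_[a,1]
    v=np.array(d['rotation'])@v;o=np.array(d['origin']);return o+v*(z-o[2])/v[2]
def sil(d,parts,T):
    S=4;im=np.zeros((400*S,640*S),np.uint8)
    for P in parts:
        uv=proj(d,P@T[:3,:3].T+T[:3,3]);h=cv2.convexHull(((uv+.5)*S*16).astype(np.float32)).astype(np.int32)
        cv2.fillConvexPoly(im,h,255,shift=4)
    return cv2.resize(im,(640,400),interpolation=cv2.INTER_AREA)/255.
def fit(views,parts,p0,steps=(.006,.006,.08),fixed=None):
    def cost(p):
        c=0
        for d,m in views:
            s=sil(d,parts(p) if callable(parts) else parts,pose(p[:3]));c+=1-np.minimum(s,m).sum()/np.maximum(s,m).sum()
        return c/len(views)
    p0=np.array(p0,float);n=len(steps)
    best=None
    for k in range(3):
        sim=np.vstack([p0]+[p0+np.eye(len(p0))[i]*steps[i]*(-1)**k/(1+k) for i in range(n)])
        if len(p0)>n: 
            f=lambda q:cost(np.r_[q,p0[n:]]);r=minimize(f,sim[0][:n],method='Nelder-Mead',options=dict(initial_simplex=sim[:,:n],xatol=1e-4,fatol=1e-5));p0=np.r_[r.x,p0[n:]]
        else: r=minimize(cost,sim[0],method='Nelder-Mead',options=dict(initial_simplex=sim,xatol=1e-4,fatol=1e-5));p0=r.x
    return p0,1-r.fun
def mask(l,c):
    r=outline_of(l,c);return (np.array(r[0]['mask']).astype(float),r[0]['confidence']) if r else (None,0)
E
python3 - <<'E'
from h import *
V={}
for c in('top','scene'):
    d=grab(c)
    for l in('lifter','blank','stop','stand'):
        m,cf=mask(l,c);print(c,l,cf,None if m is None else m.sum());
        if m is not None:V.setdefault(l,[]).append((d,m))
for l,parts,p0 in(('lifter',LIFT,(.49,-.01,0)),('blank',BLANK,(.638,-.235,0)),('stop',lambda p:STOP(p[3]*1e3),(.65,-.25,-.15,.04)),('stand',STAND,(.57,.22,0))):
    st={'blank':(.006,.006),'stand':(.006,.006),'stop':(.006,.006,.08,.01)}.get(l,(.006,.006,.08))
    for vs in [V[l]]+[[v] for v in V[l]]:
        print(l,*fit(vs,parts,p0,st))
E
```

```text
top lifter 0.76 847.0
top blank 0.59 751.0
top stop 0.72 644.0
top stand 0.64 415.0
scene lifter 0.92 740.0
scene blank 0.94 699.0
scene stop 0.67 976.0
scene stand 0 None
lifter [ 0.53386321 -0.01602796 -0.10689769] 0.8395756629614497
lifter [ 0.53479793 -0.01674509 -0.1135676 ] 0.8378863851124148
lifter [ 0.53256995 -0.01494539 -0.10812866] 0.864820962649367
blank [ 0.63948202 -0.23551076  0.        ] 0.9554544033385988
blank [ 0.63955276 -0.236296    0.        ] 0.9654566448228014
blank [ 0.63913695 -0.23443289  0.        ] 0.9576070032555557
stop [ 0.63661356 -0.21968015 -0.23610172  0.04491392] 0.9210349115692396
stop [ 0.63738779 -0.22375122 -0.22453774  0.04221825] 0.9363203150487021
stop [ 0.63430176 -0.21770204 -0.24360016  0.04858193] 0.9577389197359126
stand [0.57 0.22 0.  ] 0.0
stand [0.57 0.22 0.  ] 0.0
```

```bash
cat > g.py <<'E'
import sys;from h import *
from scipy.spatial.transform import Rotation as Ro
def target(x,y,z,yaw): # yaw = lifter x direction; tool x=-lifter x, tool y=lifter y
    c,s=np.cos(yaw),np.sin(yaw);return np.array([x,y,z]),np.array([[-c,-s,0],[-s,c,0],[0,0,-1.]])
def jog(p,R,o=None):
    o=o or get_obs();R0=np.array(o['tool_rot']);return np.round(np.r_[R0.T@(p-o['ee_pos']),Ro.from_matrix(R0.T@R).as_rotvec()],4).tolist()
if __name__=='__main__':
    print(jog(*target(*map(float,sys.argv[1:5]))))
E
python3 g.py .5 .08 .3 -.11; python3 -c "
from h import *
d=grab('wrist');print(d['T_tool_cam'],d['intrinsics'])"
```

```text
[-0.4326, -0.3868, -0.0733, -0.0, -0.0, -0.2778]
[[ 6.37371177e-04 -9.62299893e-01 -2.71989909e-01  7.30414082e-02]
 [ 9.99999189e-01  3.13342050e-04  1.23475772e-03 -1.88817612e-05]
 [-1.10298134e-03 -2.71990475e-01  9.62299312e-01 -1.56845384e-01]
 [ 0.00000000e+00  0.00000000e+00  0.00000000e+00  1.00000000e+00]] [[309.70691629   0.         324.57468416]
 [  0.         309.70691629 195.40139895]
 [  0.           0.           1.        ]]
```

Emit:
jog_arm([
  [-0.433,-0.387,-0.073,0,0,-0.278,1],
  [-0.433,-0.387,-0.073,0,0,-0.278,1],
  [-0.433,-0.387,-0.073,0,0,-0.278,1],
  [-0.433,-0.387,-0.073,0,0,-0.278,1],
  [-0.433,-0.387,-0.073,0,0,-0.278,1],
  [-0.433,-0.387,-0.073,0,0,-0.278,1],
  [-0.433,-0.387,-0.073,0,0,-0.278,1],
  [-0.433,-0.387,-0.073,0,0,-0.278,1],
  [-0.433,-0.387,-0.073,0,0,-0.278,1],
  [-0.433,-0.387,-0.073,0,0,-0.278,1],
])

```text
t: 3.0
ee_pos: [0.5019, 0.0751, 0.3004]
tool_rot: [[-0.993, 0.116, 0.002], [0.116, 0.993, -0.001], [-0.002, -0.001, -1.0]]
force: [0.1, 0.8, 0.5]
opening: 0.0916
gripper_force: 0.0
```

Emit:
jog_arm([
  [0,0,0,0,0,0,1],
  [0,0,0,0,0,0,1],
])

```text
t: 3.25
ee_pos: [0.4996, 0.0813, 0.2996]
tool_rot: [[-0.994, 0.108, -0.001], [0.108, 0.994, 0.001], [0.001, 0.001, -1.0]]
force: [0.0, 0.7, 0.3]
opening: 0.0919
gripper_force: 0.0
```

```bash
python3 - <<'E'
from h import *
o=get_obs();print(o['t'],o['ee_pos'],o['force'])
d=grab('wrist');cv2.imwrite('pics/w1.png',d['frame'])
for l,parts,p0,st in(('lifter',LIFT,(.534,-.016,-.11),(.006,.006,.08)),('stand',STAND,(.573,.22,0),(.006,.006))):
    m,cf=mask(l,'wrist');print(l,cf,None if m is None else (m.sum(),[a.mean() for a in np.nonzero(m)]),find_in(l,'wrist')[:1])
    print('pred',proj(d,np.array([[p0[0],p0[1],0.]])))
    if m is not None:print(fit([(d,m)],parts,p0,st))
print(find_in('stand_top','wrist')[:1])
for z in(0,.07):print(proj(d,np.array([[.573,.22,z]])))
E
```

```text
3.25 [0.49961979 0.08132658 0.29955769] [0.01171587 0.72140064 0.28091713]
lifter 0.79 (np.float64(3466.0), [np.float64(176.48326601269474), np.float64(261.71956145412577)]) [{'point': [0.5177, -0.0062, 0.0019], 'confidence': 0.75}]
pred [[263.76228881 188.3877698 ]]
(array([ 0.53553722, -0.01626053, -0.1017209 ]), np.float64(0.9146688920976607))
stand 0.58 (np.float64(2846.0), [np.float64(197.4666198172874), np.float64(421.5467322557976)]) [{'point': [0.566, 0.226, 0.0134], 'confidence': 0.77}]
pred [[416.37163311 196.70408   ]]
(array([0.57519203, 0.22798317, 0.        ]), np.float64(0.9243629173429684))
[{'point': [0.5654, 0.2205, 0.0142], 'confidence': 0.77}]
[[416.37163311 196.70408   ]]
[[430.4506037 210.7664856]]
```

View pics/w1.png

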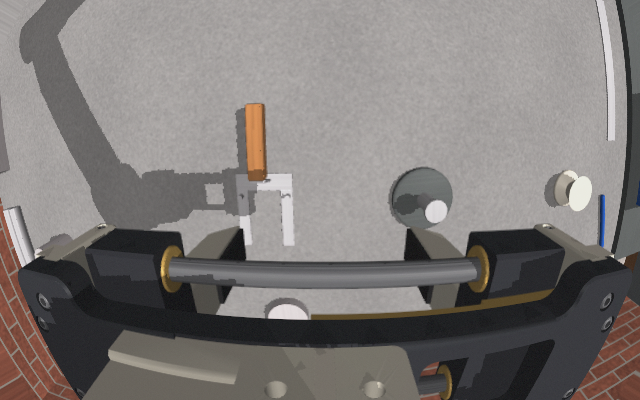

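The wrist view shows the lifter at (262,176), the stand foot at (421,197) and its pad at (436,211). I'll hover above the grip point.

```bash
python3 g.py .485 -.011 .13 -.105; python3 - <<'E'
from h import *
d=grab('wrist')
print(ray(d,(436.5,211.5),.07))
E
```

```text
[0.005, -0.0928, 0.1697, 0.0001, -0.0001, -0.003]
[0.57562651 0.22823827 0.07      ]
```

Emit:
jog_arm([
  [0.005,-0.093,0.17,0,0,-0.003,1],
  [0.005,-0.093,0.17,0,0,-0.003,1],
  [0.005,-0.093,0.17,0,0,-0.003,1],
  [0.005,-0.093,0.17,0,0,-0.003,1],
  [0.005,-0.093,0.17,0,0,-0.003,1],
  [0.005,-0.093,0.17,0,0,-0.003,1],
])

```text
t: 4.35
ee_pos: [0.4872, -0.0107, 0.1316]
tool_rot: [[-0.994, 0.105, 0.004], [0.105, 0.995, 0.001], [-0.004, 0.001, -1.0]]
force: [0.5, 0.9, -0.2]
opening: 0.0919
gripper_force: 0.0
```

```bash
python3 - <<'E'
from g import *
o=get_obs();print(o['t'],o['ee_pos'],o['force'])
d=grab('wrist');im=d['frame'].copy()
m,cf=mask('lifter','wrist');print(cf,m.sum())
p,s=fit([(d,m)],LIFT,(.535,-.016,-.103),(.004,.004,.05));print(p,s)
cs=cv2.findContours((sil(d,LIFT,pose(p))>.5).astype(np.uint8),cv2.RETR_LIST,cv2.CHAIN_APPROX_NONE)[0]
cv2.drawContours(im,cs,-1,(0,255,0),1);cv2.imwrite('pics/w2.png',cv2.resize(im[40:340,120:520],(800,600)))
g=pose(p)@[-.05,0,.042,1];print(g,jog(*target(g[0],g[1],.023,p[2])))
E
```

```text
4.35 [ 0.48717265 -0.01070492  0.13163295] [ 0.51161537  0.92474894 -0.23941981]
0.97 7221.0
[ 0.53454273 -0.01620238 -0.10191565] 0.8406368107880446
[ 0.48480217 -0.01111541  0.042       1.        ] [0.0024, -0.0004, 0.1084, 0.0007, 0.0036, -0.0032]
```

View pics/w2.png

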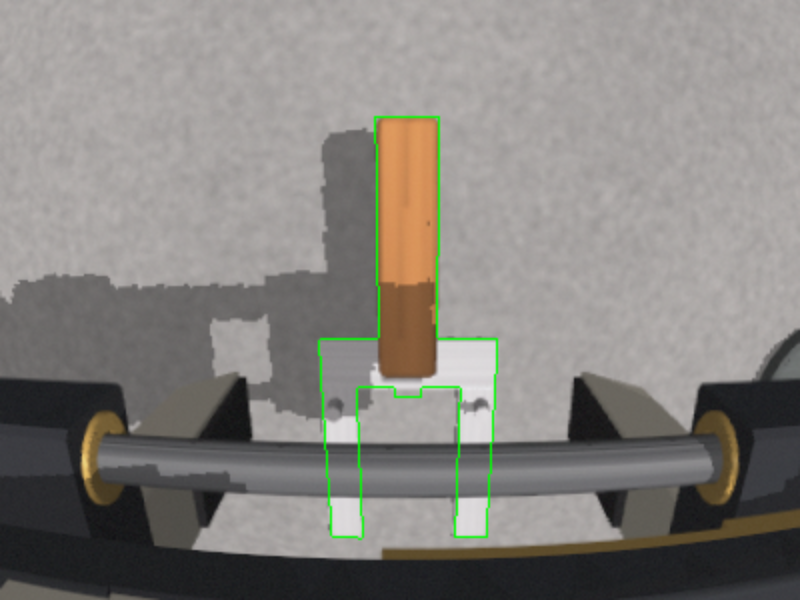

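The overlay follows the handle and tines to about 1 mm. Descend, then grip.

Emit:
jog_arm([
  [0.001,0,0.06,0,0,0.0,1],
  [0.001,0,0.107,0,0,0,1],
  [0.001,0,0.107,0,0,0,1],
  [0.001,0,0.107,0,0,0,1],
  [0.001,0,0.107,0,0,0,1],
])

```text
t: 5.08
ee_pos: [0.4864, -0.0119, 0.0251]
tool_rot: [[-0.994, 0.106, 0.005], [0.106, 0.994, -0.0], [-0.005, 0.0, -1.0]]
force: [0.2, 0.2, 0.7]
opening: 0.0918
gripper_force: 0.0
```

Emit:
jog_arm([
  [0,0,0,0,0,0,-0.6],
  [0,0,0,0,0,0,-1],
  [0,0,0,0,0,0,-1],
  [0,0,0,0,0,0,-1],
  [0,0,0,0,0,0,-1],
  [0,0,0,0,0,0,-1],
])

```text
t: 5.82
ee_pos: [0.484, -0.012, 0.0226]
tool_rot: [[-0.994, 0.107, -0.0], [0.107, 0.994, 0.0], [0.0, 0.0, -1.0]]
force: [-0.1, 0.2, 0.3]
opening: 0.0364
gripper_force: 0.0
```

Emit:
jog_arm([
  [0,0,0,0,0,0,-1],
  [0,0,0,0,0,0,-1],
  [0,0,0,0,0,0,-1],
  [0,0,0,0,0,0,-1],
])

```text
t: 6.32
ee_pos: [0.4841, -0.012, 0.0226]
tool_rot: [[-0.994, 0.106, -0.0], [0.106, 0.994, 0.0], [0.0, 0.0, -1.0]]
force: [0.3, 0.2, -1.8]
opening: 0.0238
gripper_force: 30.0
```

Emit:
jog_arm([
  [0,0,-0.03,0,0,0,-1],
  [0,0,-0.06,0,0,0,-1],
  [0,0,-0.06,0,0,0,-1],
  [0,0,-0.06,0,0,0,-1],
])

```text
t: 6.82
ee_pos: [0.4835, -0.0121, 0.0821]
tool_rot: [[-0.994, 0.107, -0.001], [0.107, 0.994, -0.0], [0.001, -0.0, -1.0]]
force: [0.7, 0.3, -2.0]
opening: 0.0238
gripper_force: 30.0
```

```bash
python3 - <<'E'
from g import *
o=get_obs();print(o['t'],o['ee_pos'],o['force'],o['ft_torque'],o['opening'])
V=[]
for c in('top','scene'):
    d=grab(c);m,cf=mask('blank',c);V.append((d,m));print(fit([(d,m)],BLANK,(.639,-.235,0),(.005,.005)),cf)
d=grab('wrist');m,cf=mask('lifter','wrist')
# lifter in world if rigid
p=np.array([*(o['ee_pos'][:2]),0]);R=np.array(o['tool_rot']);print('R',R.round(4))
L=[q.copy()+[0,0,o['ee_pos'][2]-.023] for q in LIFT]
y=np.arctan2(-R[1,0],-R[0,0]);p0=(o['ee_pos'][0]+.05*np.cos(y),o['ee_pos'][1]+.05*np.sin(y),y);print(p0,fit([(d,m)],L,p0,(.003,.003,.03)),cf)
E
```

```text
6.825 [ 0.48345403 -0.01212303  0.08209335] [ 0.70473734  0.33746878 -2.03505931] [ 0.03305005  0.1118641  -0.00169232] 0.0237837585834267
(array([ 0.6395181 , -0.23690357,  0.        ]), np.float64(0.9618304250090963)) 0.78
(array([ 0.63959002, -0.23520371,  0.        ]), np.float64(0.9398357707390319)) 0.6
R [[-9.943e-01  1.066e-01 -1.000e-03]
 [ 1.066e-01  9.943e-01 -1.000e-04]
 [ 1.000e-03 -2.000e-04 -1.000e+00]]
(np.float64(0.5331688764452577), np.float64(-0.0174553913419926), np.float64(-0.10685049377221426)) (array([ 0.53393622, -0.01708511, -0.10039247]), np.float64(0.5370109226254918)) 0.59
```

```bash
python3 g.py .4304 -.186 .08 -.235
```

```text
[0.0343, -0.1787, 0.002, -0.0002, -0.0016, 0.1284]
```

Emit:
jog_arm([
  [0.034,-0.179,0.002,0,0,0.128,-1],
  [0.034,-0.179,0.002,0,0,0.128,-1],
  [0.034,-0.179,0.002,0,0,0.128,-1],
  [0.034,-0.179,0.002,0,0,0.128,-1],
  [0.034,-0.179,0.002,0,0,0.128,-1],
  [0.034,-0.179,0.002,0,0,0.128,-1],
])

```text
t: 7.88
ee_pos: [0.4318, -0.1847, 0.0806]
tool_rot: [[-0.973, 0.23, -0.0], [0.23, 0.973, 0.001], [0.0, 0.001, -1.0]]
force: [-0.4, -0.0, -2.4]
opening: 0.0239
gripper_force: 30.0
```

```bash
python3 - <<'E'
from g import *
o=get_obs();print(o['t'],o['ee_pos'],o['force'],o['tool_rot'])
V=[]
for c in('wrist','top','scene'):
    d=grab(c);im=d['frame']
    cv2.imwrite(f'pics/{c}3.png',im)
    m,cf=mask('blank',c)
    if m is not None: print(c,'blank',cf,fit([(d,m)],BLANK,(.639,-.235,0),(.005,.005)))
    m,cf=mask('stop',c)
    if m is not None: print(c,'stop',cf,m.sum(),fit([(d,m)],lambda p:STOP(p[3]*1e3),(.6366,-.22,-.235,.044),(.006,.006,.05,.005)))
    if c!='wrist':
        u,v=proj(d,np.array([[.71,-.24,.0]]))[0].astype(int);cv2.imwrite(f'pics/{c}3c.png',cv2.resize(im[v-40:v+50,u-60:u+60],(800,600),interpolation=cv2.INTER_CUBIC));print(u-60,v-40)
E
```

```text
7.875 [ 0.43183936 -0.18465389  0.08057291] [-0.38846613 -0.0493944  -2.41843818] [[-9.73221443e-01  2.29869576e-01 -8.59367564e-06]
 [ 2.29869492e-01  9.73221120e-01  8.17035324e-04]
 [ 1.96175110e-04  7.93180873e-04 -9.99999666e-01]]
wrist stop 0.62 285.0 (array([ 0.6366, -0.22  , -0.235 ,  0.044 ]), np.float64(0.0))
top blank 0.83 (array([ 0.63956889, -0.23722075,  0.        ]), np.float64(0.96038399872927))
336 127
scene blank 0.64 (array([ 0.63736729, -0.23409223,  0.        ]), np.float64(0.929040961084482))
scene stop 0.66 868.0 (array([ 0.63624098, -0.21799686, -0.24353098,  0.04328383]), np.float64(0.9483209076879606))
234 230
```

View pics/wrist3.png

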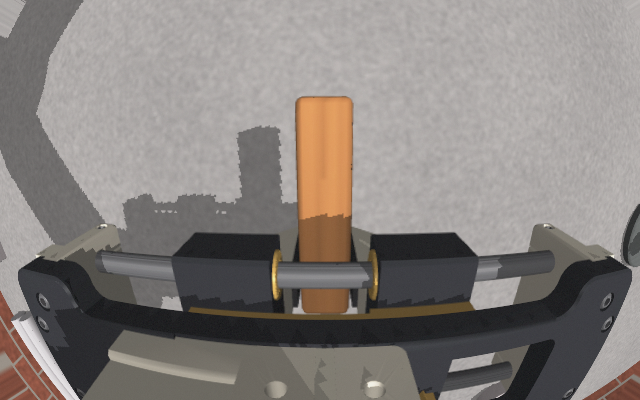

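View pics/top3c.png

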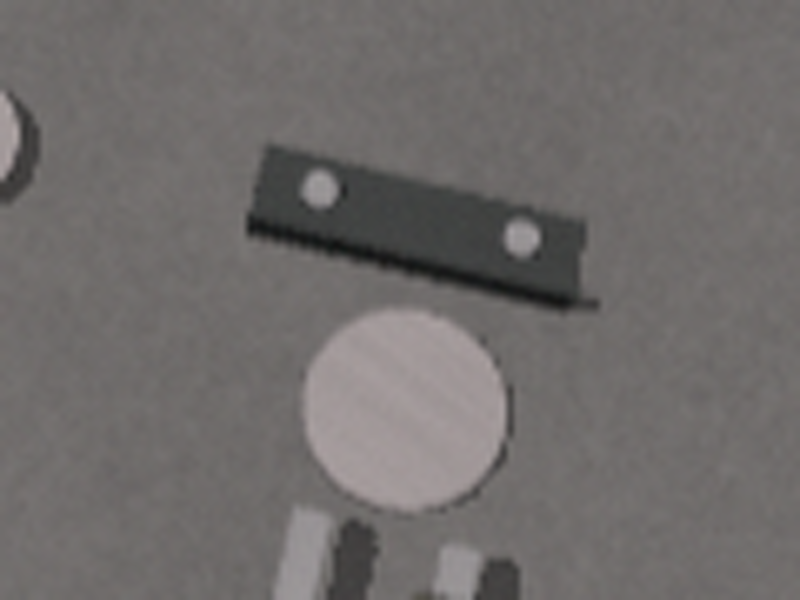

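Only the handle shows in the wrist view. The top crop shows the stop's screws at (320,188) and (522,238), with the front edge from (250,228) to (570,303) and the blank centred at (407,410).

```bash
python3 - <<'E'
from g import *
d=grab('top');s=800/120
f=lambda x,y,z:ray(d,(336+(x+.5)/s-.5,127+(y+.5)/s-.5),z)
def show(a,b,n):
    v=b-a;print(n,a[:2].round(4),b[:2].round(4),'yaw',np.arctan2(v[0],-v[1])*1, np.linalg.norm(v))
show(f(320,188,.007),f(522,238,.007),'screws')
show(f(250,218,.03),f(572,300,.03),'upper edge');show(f(267,145,.005),f(587,218,.005),'back')
show(f(250,236,.0),f(566,309,.0),'lower edge')
o=get_obs();y=-.232
# predicted tine tips now
m,cf=mask('lifter','top');print(cf,o['ee_pos'])
z=o['ee_pos'][2]-.0226;c,sn=np.cos(y),np.sin(y)
p0=(o['ee_pos'][0]+.05*c,o['ee_pos'][1]+.05*sn,y)
L=[q+[0,0,z] for q in LIFT];print(p0)
if m is not None:print(m.sum(),fit([(d,m)],L,p0,(.004,.004,.03)))
d2=grab('scene');m2,cf=mask('lifter','scene')
if m2 is not None:print(cf,m2.sum(),fit([(d2,m2)],L,p0,(.004,.004,.03)))
E
```

```text
screws [ 0.7499 -0.1978] [ 0.7263 -0.296 ] yaw -0.23523842999118866 0.1009428994625403
upper edge [ 0.7277 -0.1605] [ 0.6899 -0.3138] yaw -0.24158635066344977 0.1579255713316095
back [ 0.7719 -0.1724] [ 0.7375 -0.3285] yaw -0.21643709657383028 0.15983921055721276
lower edge [ 0.727  -0.1644] [ 0.6929 -0.3182] yaw -0.2181173873127692 0.15755860085767098
0.69 [ 0.43128113 -0.18627709  0.08070742]
(np.float64(0.4799415509852948), np.float64(-0.19777331461000275), -0.232)
364.0 (array([ 0.47954945, -0.19775858, -0.23187608]), np.float64(0.36590704671543306))
0.67 581.0 (array([ 0.47990293, -0.19521499, -0.23994124]), np.float64(0.6609094216078575))
```

Stop yaw is about -0.233. The lifter axis passes through the blank centre within 1 mm. Lower it.

Emit:
jog_arm([
  [0,0,0.04,0,0,0,-1],
  [0,0,0.057,0,0,0,-1],
  [0,0,0.0575,0,0,0,-1],
  [0,0,0.0575,0,0,0,-1],
  [0,0,0.0575,0,0,0,-1],
])

```text
t: 9.15
ee_pos: [0.4319, -0.1867, 0.0239]
tool_rot: [[-0.973, 0.233, 0.001], [0.233, 0.973, -0.0], [-0.001, -0.0, -1.0]]
force: [0.0, -0.4, -1.9]
opening: 0.0239
gripper_force: 30.0
```

Emit:
jog_arm([
  [-0.005,0,0.0005,0,0,0,-1],
  [-0.01,0,0.0005,0,0,0,-1],
])

```text
t: 9.4
ee_pos: [0.4418, -0.1889, 0.0231]
tool_rot: [[-0.973, 0.233, 0.001], [0.233, 0.973, -0.0], [-0.001, -0.0, -1.0]]
force: [0.5, 0.2, -1.5]
opening: 0.0242
gripper_force: 30.0
```

Emit:
jog_arm([
  [-0.008,0,0.0006,0,0,0,-1],
  [-0.016,0,0.0006,0,0,0,-1],
  [-0.024,0,0.0006,0,0,0,-1],
  [-0.032,0,0.0006,0,0,0,-1],
])

```text
t: 9.9
ee_pos: [0.4721, -0.1961, 0.0219]
tool_rot: [[-0.973, 0.233, -0.001], [0.233, 0.973, 0.0], [0.001, 0.0, -1.0]]
force: [-2.1, 1.1, -1.6]
opening: 0.024
gripper_force: 30.0
```

Emit:
jog_arm([
  [-0.006,0,0,0,0,0,-1],
  [-0.012,0,0,0,0,0,-1],
  [-0.018,0,0,0,0,0,-1],
  [-0.024,0,0,0,0,0,-1],
])

```text
t: 10.4
ee_pos: [0.4954, -0.2017, 0.0219]
tool_rot: [[-0.973, 0.233, -0.0], [0.233, 0.973, 0.0], [0.0, 0.0, -1.0]]
force: [-0.5, 1.0, -2.8]
opening: 0.024
gripper_force: 30.0
```

```bash
python3 - <<'E'
from g import *
o=get_obs();print(o['t'],o['ee_pos'],o['force'])
for c in('top','scene'):
    d=grab(c);m,cf=mask('blank',c)
    if m is not None: print(c,'blank',cf,fit([(d,m)],BLANK,(.645,-.236,0),(.005,.005)))
    u,v=proj(d,np.array([[.66,-.23,.0]]))[0].astype(int);cv2.imwrite(f'pics/{c}4c.png',cv2.resize(d['frame'][v-45:v+45,u-60:u+60],(800,600),interpolation=cv2.INTER_CUBIC))
E
```

```text
10.4 [ 0.49540542 -0.20172234  0.02192459] [-0.48151225  1.01547103 -2.75627783]
top blank 0.93 (array([ 0.65855748, -0.24210616,  0.        ]), np.float64(0.8783101594411616))
scene blank 0.69 (array([ 0.65128886, -0.23534307,  0.        ]), np.float64(0.9117128833326341))
```

View pics/top4c.png

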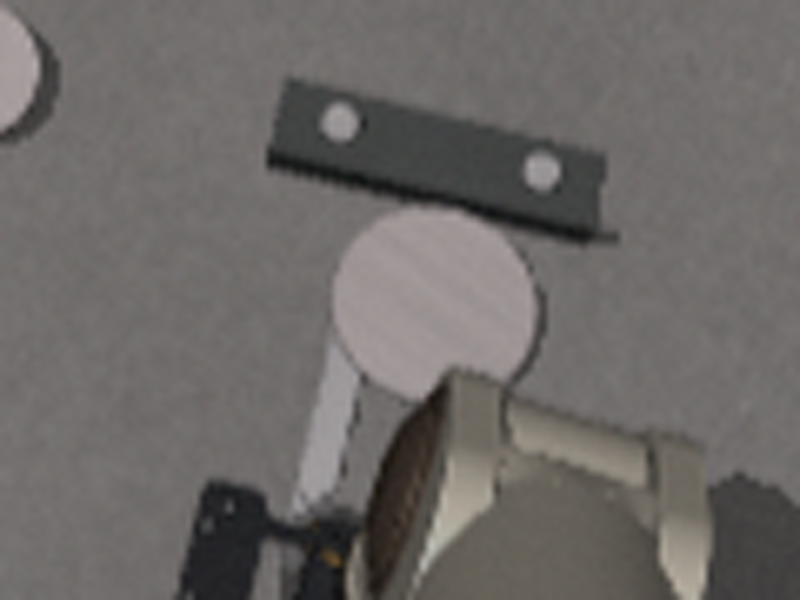

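The blank's far rim at (445,207) has almost reached the stop, and the left tine runs under it at (345,360). I'll keep pushing while watching the force.

Emit:
jog_arm([
  [-0.006,0,0,0,0,0,-1],
  [-0.012,0,0,0,0,0,-1],
  [-0.018,0,0,0,0,0,-1],
  [-0.024,0,0,0,0,0,-1],
])

```text
t: 11.1
ee_pos: [0.5188, -0.2073, 0.0219]
tool_rot: [[-0.973, 0.233, -0.001], [0.233, 0.973, 0.0], [0.001, 0.0, -1.0]]
force: [-1.3, 0.7, -3.7]
opening: 0.0236
gripper_force: 30.0
```

Emit:
jog_arm([
  [-0.006,0,0,0,0,0,-1],
  [-0.012,0,0,0,0,0,-1],
  [-0.018,0,0,0,0,0,-1],
])

```text
t: 11.48
ee_pos: [0.5367, -0.2116, 0.0221]
tool_rot: [[-0.973, 0.233, -0.0], [0.233, 0.973, 0.0], [0.0, 0.0, -1.0]]
force: [-1.1, 0.6, -3.3]
opening: 0.0237
gripper_force: 30.0
```

```bash
python3 - <<'E'
from g import *
o=get_obs();print(o['t'],o['ee_pos'],o['force'],o['ft_torque'])
n=np.array([np.cos(.233),-np.sin(.233)]);t=np.array([-n[1],n[0]])
O=np.array(o['ee_pos'][:2])+.05*n;S=O+.049*n
print('seat',S,'stop face s',n@[.6366,-.2197]+.075,'rim s',n@S+.05)
E
```

```text
11.475 [ 0.53665413 -0.21155567  0.02207778] [-1.14919468  0.60392249 -3.32670661] [ 0.13793327  0.68533148 -0.02899071]
seat [ 0.63297896 -0.23441453] stop face s 0.7451260260682356 rim s 0.7200003805838703
```

Emit:
jog_arm([
  [-0.005,0,0,0,0,0,-1],
  [-0.01,0,0,0,0,0,-1],
  [-0.014,0,0,0,0,0,-1],
])

```text
t: 11.85
ee_pos: [0.5492, -0.2146, 0.0219]
tool_rot: [[-0.973, 0.233, -0.002], [0.233, 0.973, 0.001], [0.002, 0.0, -1.0]]
force: [-4.8, 1.5, -0.4]
opening: 0.0241
gripper_force: 30.0
```

Emit:
jog_arm([
  [-0.0015,0,0,0,0,0,-1],
  [-0.003,0,0,0,0,0,-1],
])

```text
t: 12.1
ee_pos: [0.5524, -0.2154, 0.0219]
tool_rot: [[-0.973, 0.233, -0.001], [0.233, 0.973, 0.0], [0.001, 0.0, -1.0]]
force: [-4.0, 1.1, -2.0]
opening: 0.0237
gripper_force: 30.0
```

Emit:
jog_arm([
  [-0.0015,0,0,0,0,0,-1],
  [-0.003,0,0,0,0,0,-1],
])

```text
t: 12.35
ee_pos: [0.5565, -0.2163, 0.0222]
tool_rot: [[-0.973, 0.233, 0.001], [0.233, 0.973, -0.0], [-0.001, -0.0, -1.0]]
force: [-2.0, -0.2, -4.4]
opening: 0.0236
gripper_force: 30.0
```

Emit:
jog_arm([
  [-0.001,0,0,0,0,0,-1],
  [-0.002,0,0,0,0,0,-1],
])

```text
t: 12.6
ee_pos: [0.558, -0.2167, 0.0222]
tool_rot: [[-0.973, 0.232, 0.001], [0.232, 0.973, -0.0], [-0.001, -0.0, -1.0]]
force: [-1.8, 1.2, -3.5]
opening: 0.0239
gripper_force: 30.0
```

Emit:
jog_arm([
  [-0.001,0,0,0,0,0,-1],
  [-0.001,0,0,0,0,0,-1],
])

```text
t: 12.85
ee_pos: [0.5585, -0.2165, 0.022]
tool_rot: [[-0.973, 0.232, -0.001], [0.232, 0.973, 0.0], [0.001, 0.0, -1.0]]
force: [-2.4, 1.8, -3.4]
opening: 0.0237
gripper_force: 30.0
```

Emit:
jog_arm([
  [-0.001,0,0,0,0,0,-1],
  [-0.001,0,0,0,0,0,-1],
])

```text
t: 13.1
ee_pos: [0.5587, -0.2165, 0.0219]
tool_rot: [[-0.973, 0.232, -0.002], [0.232, 0.973, 0.001], [0.002, 0.0, -1.0]]
force: [-4.5, 2.3, -1.5]
opening: 0.0238
gripper_force: 30.0
```

Emit:
jog_arm([
  [-0.001,0,0,0,0,0,-1],
  [-0.001,0,0,0,0,0,-1],
])

```text
t: 13.35
ee_pos: [0.5587, -0.2165, 0.0219]
tool_rot: [[-0.973, 0.232, -0.004], [0.232, 0.973, 0.001], [0.004, 0.0, -1.0]]
force: [-7.7, 4.1, 0.4]
opening: 0.0238
gripper_force: 30.0
```

Emit:
jog_arm([
  [-0.001,0,0,0,0,0,-1],
  [-0.001,0,0,0,0,0,-1],
])

```text
t: 13.6
ee_pos: [0.5588, -0.2166, 0.0219]
tool_rot: [[-0.973, 0.232, -0.005], [0.232, 0.973, 0.002], [0.006, 0.0, -1.0]]
force: [-9.1, 3.7, 3.2]
opening: 0.0238
gripper_force: 30.0
```

Emit:
jog_arm([
  [-0.001,0,0,0,0,0,-1],
  [-0.001,0,0,0,0,0,-1],
])

```text
t: 13.85
ee_pos: [0.5589, -0.2166, 0.0219]
tool_rot: [[-0.973, 0.232, -0.007], [0.232, 0.973, 0.002], [0.007, 0.0, -1.0]]
force: [-11.7, 4.3, 6.2]
opening: 0.0237
gripper_force: 30.0
```

Emit:
jog_arm([
  [-0.0006,0,0,0,0,0,-1],
  [-0.0006,0,0,0,0,0,-1],
  [-0.0006,0,0,0,0,0,-1],
  [-0.0006,0,0,0,0,0,-1],
])

```text
t: 14.35
ee_pos: [0.5589, -0.2166, 0.0218]
tool_rot: [[-0.973, 0.232, -0.008], [0.232, 0.973, 0.002], [0.008, 0.0, -1.0]]
force: [-13.7, 3.9, 7.5]
opening: 0.0237
gripper_force: 30.0
```

```bash
python3 - <<'E'
from g import *
o=get_obs();print(o['t'],o['ee_pos'],o['force'],o['ft_torque'])
n=np.array([np.cos(.2335),-np.sin(.2335)])
print('seat',np.array(o['ee_pos'][:2])+.0995*n)
for c in('scene','top'):
    d=grab(c);m,cf=mask('blank',c)
    if m is not None: print(c,'blank',cf,m.sum(),fit([(d,m)],[q+[0,0,.0025] for q in BLANK],(.655,-.239,0),(.005,.005)))
    u,v=proj(d,np.array([[.66,-.24,.0]]))[0].astype(int);cv2.imwrite(f'pics/{c}5c.png',cv2.resize(d['frame'][v-45:v+45,u-60:u+60],(800,600),interpolation=cv2.INTER_CUBIC))
E
```

```text
14.35 [ 0.55885775 -0.21659686  0.0218382 ] [-13.69649885   3.9403636    7.48194118] [0.96855475 2.59320681 0.25298733]
seat [ 0.65565757 -0.23961956]
scene blank 0.61 649.0 (array([ 0.6563794 , -0.23404525,  0.        ]), np.float64(0.8920562544338002))
top blank 0.84 343.0 (array([ 0.67072621, -0.21700097,  0.        ]), np.float64(0.44963141173930476))
```

View pics/scene5c.png

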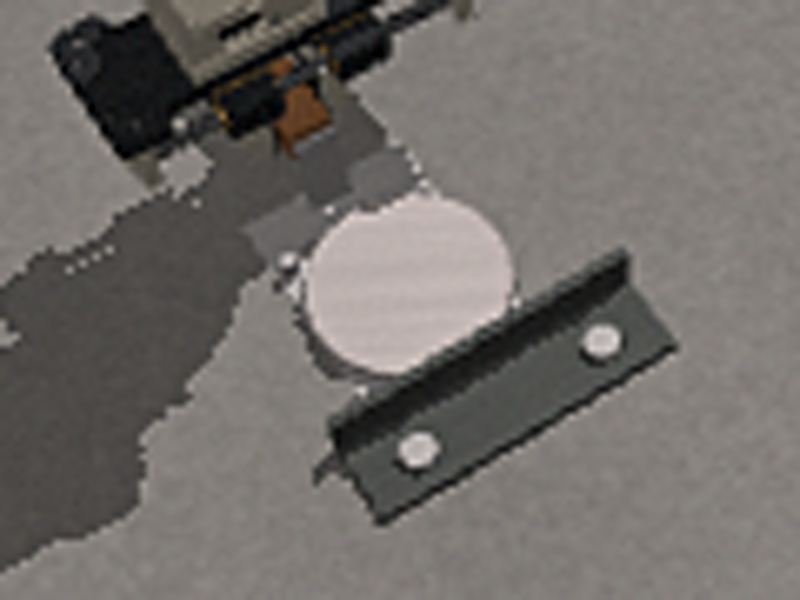

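The scene crop shows the lifter pins at (288,262) and (428,185). The blank touches the right-hand pin and the stop, but there seems to be a gap at the left pin, so it may sit a few mm off centre. I'll measure that.

```bash
cat > c.py <<'E'
from g import *
def check(pins=None,crop=None,z=.0025,yaw=-.2335):
    o=get_obs();n=np.array([np.cos(yaw),np.sin(yaw)]);t=np.array([-n[1],n[0]]);tcp=np.array(o['ee_pos'][:2])
    d=grab('scene');m,cf=mask('blank','scene')
    st=sil(d,STOP(44),pose((.6366,-.2197,-.2335)))
    def cost(p):
        s=sil(d,BLANK,pose((p[0],p[1],0,z)))*(1-st);mm=m*(1-st);return 1-np.minimum(s,mm).sum()/np.maximum(s,mm).sum()
    r=minimize(cost,[.656,-.237],method='Nelder-Mead',options=dict(initial_simplex=[[.656,-.237],[.66,-.237],[.656,-.233]],xatol=1e-4))
    b=r.x-tcp;print('t',o['t'],'F',np.round(o['force'],1),'blank',r.x,1-r.fun,'rel tcp n,t',b@n,b@t)
    return d,tcp,n,t
E
python3 - <<'E'
from c import *
d,tcp,n,t=check()
u,v=proj(d,np.array([[.66,-.24,.0]]))[0].astype(int);s=800/120
for q in((288,262),(428,185)):
    P=ray(d,(u-60+(q[0]+.5)/s-.5,v-45+(q[1]+.5)/s-.5),.013)[:2]-tcp;print('pin',P@n,P@t)
E
```

```text
t 14.55 F [-13.3   5.4   8.4] blank [ 0.65869397 -0.23409839] 0.9658484431775172 rel tcp n,t 0.10114433928165303 0.0060623110655733834
pin 0.05955796996907302 -0.0359464698944315
pin 0.06028673477690524 0.041323322152756914
```

Relative to the pins, the blank is offset +3.4 mm sideways, which is within tolerance but worth centring. I'll ease off, shift the lifter sideways and press again.

Emit:
jog_arm([
  [0.003,0,0,0,0,0,-1],
  [0.003,0,0,0,0,0,-1],
])

```text
t: 14.9
ee_pos: [0.5588, -0.2164, 0.0219]
tool_rot: [[-0.973, 0.232, -0.003], [0.232, 0.973, 0.001], [0.003, 0.0, -1.0]]
force: [-6.5, 3.2, -1.5]
opening: 0.0236
gripper_force: 30.0
```

Emit:
jog_arm([
  [0,0.002,-0.0002,0,0,0,-1],
  [0,0.004,-0.0002,0,0,0,-1],
  [0,0.004,-0.0002,0,0,0,-1],
])

```text
t: 15.28
ee_pos: [0.5613, -0.2129, 0.0222]
tool_rot: [[-0.973, 0.232, -0.0], [0.232, 0.973, 0.0], [0.0, 0.0, -1.0]]
force: [-3.1, 1.9, -3.1]
opening: 0.0239
gripper_force: 30.0
```

```bash
python3 -c "
from c import *
check()"
```

```text
t 15.275 F [-3.1  1.9 -3.1] blank [ 0.66000681 -0.23202301] 0.931114631836303 rel tcp n,t 0.10048778505950126 0.004228340436144045
```

Offset is down to about 1.5 mm. Press again.

Emit:
jog_arm([
  [-0.001,0,0,0,0,0,-1],
  [-0.002,0,0,0,0,0,-1],
  [-0.002,0,0,0,0,0,-1],
])

```text
t: 15.75
ee_pos: [0.5614, -0.2131, 0.0219]
tool_rot: [[-0.973, 0.232, -0.003], [0.232, 0.973, 0.001], [0.004, 0.0, -1.0]]
force: [-7.1, 4.2, -0.4]
opening: 0.0238
gripper_force: 30.0
```

Emit:
jog_arm([
  [-0.001,0,-0.0003,0,0,0,-1],
  [-0.0015,0,-0.0003,0,0,0,-1],
  [-0.0015,0,-0.0003,0,0,0,-1],
])

```text
t: 16.12
ee_pos: [0.5615, -0.2131, 0.022]
tool_rot: [[-0.973, 0.232, -0.006], [0.232, 0.973, 0.002], [0.006, 0.0, -1.0]]
force: [-10.6, 3.9, 1.7]
opening: 0.0239
gripper_force: 30.0
```

Emit:
jog_arm([
  [-0.0012,0,-0.0002,0,0,0,-1],
  [-0.0012,0,-0.0002,0,0,0,-1],
  [-0.0012,0,-0.0002,0,0,0,-1],
  [-0.0012,0,-0.0002,0,0,0,-1],
  [-0.0012,0,-0.0002,0,0,0,-1],
])

```text
t: 16.75
ee_pos: [0.5617, -0.2131, 0.022]
tool_rot: [[-0.973, 0.232, -0.008], [0.232, 0.973, 0.002], [0.008, 0.001, -1.0]]
force: [-12.5, 4.7, 3.9]
opening: 0.0239
gripper_force: 30.1
```

```bash
python3 -c "
from c import *
check();print(get_obs()['ft_torque'])"
```

```text
t 16.75 F [-12.5   4.7   3.9] blank [ 0.66298492 -0.23408972] 0.9296718548617523 rel tcp n,t 0.10342401133241244 0.003030087344798155
[1.06769316 2.39083304 0.38625039]
```

Held at 13 N for over 0.6 s. Back off gently and lift.

Emit:
jog_arm([
  [0.003,0,0,0,0,0,-1],
  [0.006,0,-0.0005,0,0,0,-1],
  [0.009,0,-0.001,0,0,0,-1],
  [0.011,0,-0.002,0,0,0,-1],
  [0.0125,0,-0.004,0,0,0,-1],
  [0.013,0,-0.008,0,0,0,-1],
  [0.013,0,-0.014,0,0,0,-1],
  [0.013,0,-0.022,0,0,0,-1],
  [0.013,0,-0.03,0,0,0,-1],
  [0.013,0,-0.038,0,0,0,-1],
])

```text
t: 18.1
ee_pos: [0.5533, -0.2114, 0.0616]
tool_rot: [[-0.973, 0.233, 0.0], [0.233, 0.973, -0.0], [-0.0, -0.0, -1.0]]
force: [-0.9, -1.1, -3.3]
opening: 0.0238
gripper_force: 30.0
```

Emit:
jog_arm([
  [0,0,-0.01,0,0,0,-1],
  [0,0,-0.024,0,0,0,-1],
  [0,0,-0.038,0,0,0,-1],
  [0,0,-0.052,0,0,0,-1],
  [0,0,-0.066,0,0,0,-1],
  [0,0,-0.074,0,0,0,-1],
  [0,0,-0.076,0,0,0,-1],
  [0,0,-0.076,0,0,0,-1],
])

```text
t: 19.1
ee_pos: [0.5528, -0.2113, 0.1366]
tool_rot: [[-0.973, 0.233, -0.0], [0.233, 0.973, 0.0], [0.001, 0.0, -1.0]]
force: [-0.2, 0.1, -4.7]
opening: 0.0238
gripper_force: 30.0
```

```bash
python3 - <<'E'
from c import *
o=get_obs();print(o['t'],o['ee_pos'],o['tool_rot'],o['force'],o['ft_torque'])
z=o['ee_pos'][2]-.0223
check(z=z+.0025)
d=grab('scene')
u,v=proj(d,np.array([[.65,-.23,z]]))[0].astype(int);cv2.imwrite('pics/s6.png',cv2.resize(d['frame'][v-45:v+45,u-60:u+60],(800,600),interpolation=cv2.INTER_CUBIC));print(u-60,v-45)
E
```

```text
19.1 [ 0.55283933 -0.21133469  0.1365707 ] [[-9.72567465e-01  2.32620504e-01 -4.77062562e-04]
 [ 2.32620430e-01  9.72567578e-01  2.04971141e-04]
 [ 5.11656070e-04  8.83737640e-05 -9.99999865e-01]] [-0.1597443   0.11766136 -4.73134785] [ 0.14166473  0.25755383 -0.00962885]
t 19.1 F [-0.2  0.1 -4.7] blank [ 0.65108783 -0.23058817] 0.946247625079164 rel tcp n,t 0.10003722921360259 0.004002141036928209
220 192
```

View pics/s6.png

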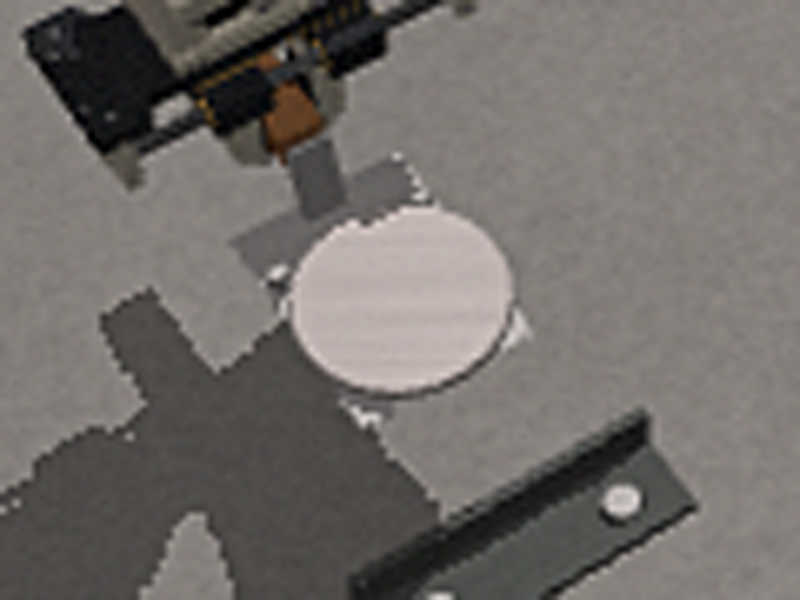

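The blank rides level on the lifter, centred between the pins at (278,272) and (425,190). Now a smooth carry to the stand.

Emit:
jog_arm([
  [0.001,0.003,0,0,0,0,-1],
  [0.004,0.009,0,0,0,0,-1],
  [0.008,0.018,0,0,0,0,-1],
  [0.013,0.03,0,0,0,0,-1],
  [0.018,0.044,0,0,0,0,-1],
  [0.025,0.06,0,0,0,0,-1],
  [0.031,0.076,0,0,0,0,-1],
  [0.038,0.092,0,0,0,0,-1],
  [0.046,0.111,0,0,0,0,-1],
  [0.054,0.129,0,0,0,0,-1],
])

```text
t: 20.5
ee_pos: [0.5303, -0.0719, 0.1369]
tool_rot: [[-0.973, 0.232, 0.0], [0.232, 0.973, 0.0], [-0.0, 0.0, -1.0]]
force: [0.2, -0.2, -3.8]
opening: 0.0236
gripper_force: 30.0
```

Emit:
jog_arm([
  [0.008,0.018,0,0,0,0,-1],
  [0.015,0.037,0,0,0,0,-1],
  [0.023,0.055,0,0,0,0,-1],
  [0.031,0.074,0,0,0,0,-1],
  [0.038,0.092,0,0,0,0,-1],
  [0.046,0.111,0,0,0,0,-1],
  [0.054,0.129,0,0,0,0,-1],
  [0.061,0.148,0,0,0,0,-1],
  [0.069,0.166,0,0,0,0,-1],
  [0.077,0.185,0,0,0,0,-1],
])

```text
t: 21.75
ee_pos: [0.4982, 0.1256, 0.1369]
tool_rot: [[-0.973, 0.233, 0.0], [0.233, 0.973, 0.0], [-0.0, 0.0, -1.0]]
force: [0.1, -0.1, -3.9]
opening: 0.0238
gripper_force: 30.0
```

Emit:
jog_arm([
  [0.007,0.018,0,0,0,0,-1],
  [0.014,0.035,0,0,0,0,-1],
  [0.021,0.052,0,0,0,0,-1],
  [0.028,0.067,0,0,0,0,-1],
  [0.034,0.081,0,0,0,0,-1],
  [0.039,0.093,0,0,0,0,-1],
  [0.043,0.103,0,0,0,0,-1],
  [0.046,0.11,0,0,0,0,-1],
  [0.047,0.115,0,0,0,0,-1],
  [0.048,0.117,0,0,0,0,-1],
])

```text
t: 23.0
ee_pos: [0.4794, 0.2495, 0.1368]
tool_rot: [[-0.973, 0.233, 0.0], [0.233, 0.973, -0.0], [-0.0, -0.0, -1.0]]
force: [0.1, -0.3, -3.1]
opening: 0.0235
gripper_force: 30.0
```

```bash
python3 - <<'E'
from c import *
o=get_obs();print(o['t'],o['ee_pos'],o['force'],np.round(o['tool_rot'],3).tolist())
z=o['ee_pos'][2]-.0223+.0025
for c in('scene','top'):
    d=grab(c);m,cf=mask('blank',c)
    if m is None: print(c,'none');continue
    print(c,cf,m.sum(),fit([(d,m)],[q+[0,0,z] for q in BLANK],(.575,.228,0),(.005,.005)))
    s,cs=mask('stand',c)
    if s is not None: print('foot',fit([(d,s)],STAND,(.575,.228,0),(.005,.005)),'blank overlaps')
    u,v=proj(d,np.array([[.575,.228,.05]]))[0].astype(int);cv2.imwrite(f'pics/{c}7.png',cv2.resize(d['frame'][v-45:v+45,u-60:u+60],(800,600),interpolation=cv2.INTER_CUBIC))
E
```

```text
23.0 [0.47940328 0.24946336 0.13680373] [ 0.1158904  -0.26942382 -3.10945728] [[-0.973, 0.233, 0.0], [0.233, 0.973, -0.0], [-0.0, -0.0, -1.0]]
scene none
top 0.67 917.0 (array([0.57735959, 0.2278972 , 0.        ]), np.float64(0.9564077974901208))
foot (array([0.575, 0.228, 0.   ]), np.float64(0.0)) blank overlaps
```

```bash
python3 - <<'E'
from c import *
d=grab('top');im=cv2.cvtColor(cv2.imread('pics/top0.png'),cv2.COLOR_BGR2GRAY)
c=im[180:230,225:280];b=(c>130);n,l,s,ce=cv2.connectedComponentsWithStats(b.astype(np.uint8))
for k in range(1,n):
    if s[k,4]>20:print(s[k],ray(d,(225+ce[k][0],180+ce[k][1]),.07))
f=(c<75).astype(np.uint8);print(f.sum())
k,cs,_=None,*cv2.findContours(f,0,2);q=max(cs,key=cv2.contourArea);e=cv2.minEnclosingCircle(q);print(e,ray(d,(225+e[0][0],180+e[0][1]),.013))
m,cf=mask('blank','top');print(cf,fit([(d,m)],[q+[0,0,get_obs()['ee_pos'][2]-.0198] for q in BLANK],(.575,.228,0),(.005,.005)),get_obs()['ee_pos'])
E
```

```text
[18 18 10 10 83] [0.57497277 0.22756849 0.07      ]
639
((26.63054847717285, 25.077022552490234), 16.656240463256836) [0.57604929 0.2229269  0.013     ]
0.87 (array([0.5773604, 0.2278897, 0.       ]), np.float64(0.9369081503334511)) [0.47934399 0.24902525 0.13681698]
```

The top view puts the blank 2.4 mm past the pad centre, so I'll correct 2 mm and lower.

Emit:
jog_arm([
  [0.001,0,0.004,0,0,0,-1],
  [0.002,0,0.01,0,0,0,-1],
  [0.002,0,0.018,0,0,0,-1],
  [0.002,0,0.026,0,0,0,-1],
  [0.002,0,0.032,0,0,0,-1],
  [0.002,0,0.037,0,0,0,-1],
  [0.002,0,0.04,0,0,0,-1],
  [0.002,0,0.042,0,0,0,-1],
  [0.002,0,0.043,0,0,0,-1],
  [0.002,0,0.043,0,0,0,-1],
])

```text
t: 24.6
ee_pos: [0.4773, 0.2499, 0.0939]
tool_rot: [[-0.973, 0.233, 0.0], [0.233, 0.973, 0.0], [-0.0, 0.0, -1.0]]
force: [-0.2, -0.6, -3.8]
opening: 0.0243
gripper_force: 30.0
```

Emit:
jog_arm([
  [0,0,0.0005,0,0,0,-1],
  [0,0,0.001,0,0,0,-1],
  [0,0,0.0015,0,0,0,-1],
  [0,0,0.002,0,0,0,-1],
  [0,0,0.0025,0,0,0,-1],
  [0,0,0.003,0,0,0,-1],
  [0,0,0.0035,0,0,0,-1],
  [0,0,0.004,0,0,0,-1],
  [0,0,0.0045,0,0,0,-1],
  [0,0,0.005,0,0,0,-1],
])

```text
t: 25.85
ee_pos: [0.4773, 0.25, 0.0889]
tool_rot: [[-0.973, 0.233, 0.0], [0.233, 0.973, 0.0], [-0.0, 0.0, -1.0]]
force: [-0.7, -0.2, -1.5]
opening: 0.024
gripper_force: 30.0
```

Emit:
jog_arm([
  [0,0,0.0005,0,0,0,-1],
  [0,0,0.001,0,0,0,-1],
  [0,0,0.0015,0,0,0,-1],
  [0,0,0.002,0,0,0,-1],
  [0,0,0.0025,0,0,0,-1],
])

```text
t: 26.48
ee_pos: [0.4773, 0.2499, 0.0863]
tool_rot: [[-0.973, 0.233, 0.0], [0.233, 0.973, 0.0], [-0.0, 0.0, -1.0]]
force: [0.2, -0.1, -1.2]
opening: 0.0239
gripper_force: 30.0
```

The weight has transferred. Check centring before drawing out.

```bash
python3 - <<'E'
from c import *
o=get_obs();print(o['force'],o['ee_pos'])
for c in('top','scene'):
    d=grab(c);m,cf=mask('blank',c)
    if m is not None:print(c,cf,fit([(d,m)],[q+[0,0,.07] for q in BLANK],(.575,.228,0),(.005,.005)))
E
```

```text
[ 0.23484734 -0.13519693 -1.20208403] [0.47730846 0.24991261 0.08629521]
top 0.73 (array([0.57624147, 0.22707482, 0.        ]), np.float64(0.934700664691566))
scene 0.72 (array([0.57501852, 0.23003203, 0.        ]), np.float64(0.9510911956192993))
```

Emit:
jog_arm([
  [0,0,0.001,0,0,0,-1],
  [0.002,0,0.001,0,0,0,-1],
  [0.006,0,0.001,0,0,0,-1],
  [0.012,0,0.001,0,0,0,-1],
  [0.018,0,0.001,0,0,0,-1],
])

```text
t: 27.3
ee_pos: [0.4592, 0.2542, 0.0853]
tool_rot: [[-0.973, 0.232, -0.0], [0.232, 0.973, -0.0], [0.0, -0.0, -1.0]]
force: [0.1, -0.5, -1.8]
opening: 0.0238
gripper_force: 30.0
```

Centred within about 1.5 mm, and no drag on the first pull. Draw out fully.

Emit:
jog_arm([
  [0.008,0,0,0,0,0,-1],
  [0.018,0,0,0,0,0,-1],
  [0.028,0,0,0,0,0,-1],
  [0.04,0,0,0,0,0,-1],
  [0.052,0,0,0,0,0,-1],
  [0.066,0,0,0,0,0,-1],
  [0.08,0,0,0,0,0,-1],
  [0.092,0,0,0,0,0,-1],
  [0.1,0,0,0,0,0,-1],
  [0.102,0,0,0,0,0,-1],
])

```text
t: 28.55
ee_pos: [0.3601, 0.278, 0.0854]
tool_rot: [[-0.973, 0.232, 0.0], [0.232, 0.973, 0.0], [-0.0, 0.0, -1.0]]
force: [-0.3, -0.1, -0.9]
opening: 0.0235
gripper_force: 30.0
```

Emit:
jog_arm([
  [0,0,0.01,0,0,0,-1],
  [0,0,0.03,0,0,0,-1],
  [0,0,0.045,0,0,0,-1],
  [0,0,0.055,0,0,0,-1],
  [0,0,0.059,0,0,0,-1],
  [0,0,0.0605,0,0,0,-1],
  [0,0,0.0615,0,0,0,-1],
  [0,0,0.062,0,0,0,-1],
])

```text
t: 29.55
ee_pos: [0.3608, 0.278, 0.0236]
tool_rot: [[-0.973, 0.233, 0.001], [0.233, 0.973, 0.0], [-0.0, 0.001, -1.0]]
force: [-0.4, -0.0, -0.9]
opening: 0.0237
gripper_force: 30.0
```

```bash
python3 - <<'E'
from c import *
o=get_obs();print(o['force'],o['ee_pos'])
for c in('top','scene'):
    d=grab(c);m,cf=mask('blank',c)
    if m is not None:print(c,cf,fit([(d,m)],[q+[0,0,.07] for q in BLANK],(.575,.228,0),(.005,.005)))
E
```

```text
[-0.39976332 -0.0395592  -0.85490012] [0.360847   0.27799887 0.02364758]
top 0.93 (array([0.57636029, 0.22754719, 0.        ]), np.float64(0.9334560074499901))
scene 0.72 (array([0.6123813 , 0.17774952, 0.        ]), np.float64(0.6510217763014183))
```

Emit:
jog_arm([
  [0,0,0.0005,0,0,0,-1],
  [0,0,0.001,0,0,0,-1],
  [0,0,0.0013,0,0,0,-1],
  [0,0,0.0013,0,0,0,-1],
])

```text
t: 30.25
ee_pos: [0.3605, 0.2778, 0.022]
tool_rot: [[-0.973, 0.233, -0.0], [0.233, 0.973, -0.0], [0.0, -0.0, -1.0]]
force: [0.5, 0.7, -2.4]
opening: 0.0236
gripper_force: 30.0
```

Emit:
jog_arm([
  [0,0,0,0,0,0,-0.3],
  [0,0,0,0,0,0,-0.1],
  [0,0,0,0,0,0,0.2],
  [0,0,0,0,0,0,0.5],
  [0,0,0,0,0,0,0.5],
  [0,0,0,0,0,0,0.5],
  [0,0,0,0,0,0,0.5],
])

```text
t: 31.12
ee_pos: [0.3606, 0.2778, 0.022]
tool_rot: [[-0.973, 0.233, -0.0], [0.233, 0.973, 0.0], [0.0, 0.0, -1.0]]
force: [0.5, -0.5, 0.7]
opening: 0.0684
gripper_force: 0.0
```

Emit:
jog_arm([
  [0,0,-0.02,0,0,0,0.5],
  [0,0,-0.05,0,0,0,0.5],
  [0,0,-0.09,0,0,0,0.5],
  [0,0,-0.13,0,0,0,0.5],
  [0,0,-0.15,0,0,0,0.5],
  [0,0,-0.15,0,0,0,0.5],
  [0,0,-0.15,0,0,0,0.5],
  [0,0,-0.15,0,0,0,0.5],
])

```text
t: 32.12
ee_pos: [0.3598, 0.2772, 0.1708]
tool_rot: [[-0.973, 0.233, -0.002], [0.233, 0.973, -0.001], [0.002, -0.002, -1.0]]
force: [0.3, -0.3, -0.1]
opening: 0.0688
gripper_force: 0.0
```

```bash
python3 - <<'E'
from c import *
o=get_obs();print(o['force'],o['ee_pos'],o['opening'])
d=grab('scene');cv2.imwrite('pics/s9.png',cv2.resize(d['frame'][90:240,250:450],(800,600)))
E
```

```text
[ 0.3021445  -0.30522473 -0.0957746 ] [0.3598195  0.27719255 0.1708025 ] 0.06882892381453092
```

View pics/s9.png

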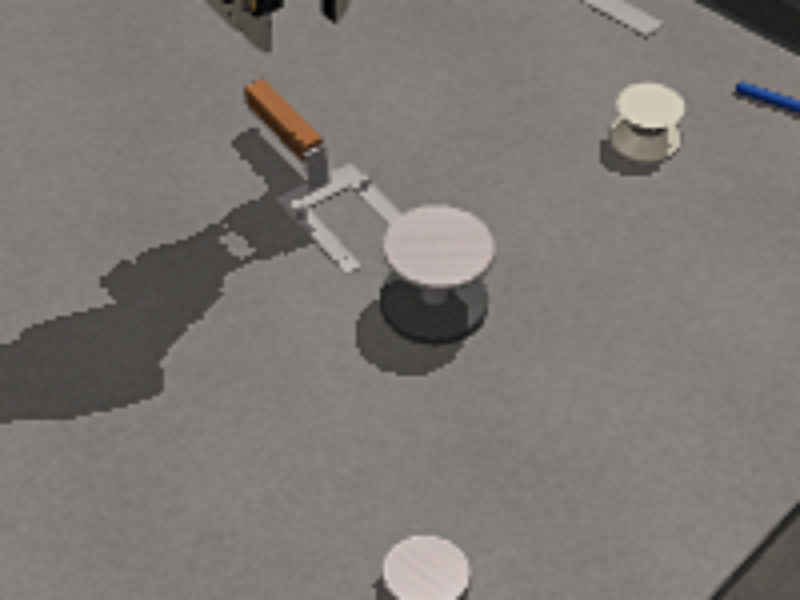

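The blank lies flat and centred on the stand at (438,245). The lifter lies flat on the bench at (320,190), clear of the stand, and the gripper is away.

```bash
python3 -c "
from station import *
print(hand_in())"
```

```text
the job is handed in; nothing more can be done
None
```

I handed the job in at about 32 s: I pressed the blank home at about 13 N at the wrist, set it on the stand within about 1.5 mm of centre and laid the lifter flat on the bench, released; `hand_in()` returned no verdict.

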